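# Reset the tripped breaker of a portable power box

## Robot

A 7-joint arm with a two-finger parallel gripper is mounted at the origin on a cart in front of the work surface, level with it; the furniture and walls round the work are solid. World frame = base frame: x ahead of the robot, y to its left, z up, the work surface at z = 0. Lengths are in m, angles in rad, forces in N, time in s.
With the tool pointing down it reaches from about 0.425 to 1.025 m from the base axis. Payload 9.4 kg.
Tool frame: the origin (TCP) lies between the finger pads; the fingertips stand 11 mm ahead of it and the grasp point (between the pads) lies 8 mm behind it (ctrl.tips_ahead is the z of the fingertips in the tool frame, in m); z points along the fingers, y is the line along which they close (so a half turn about z gives the same grasp; the last joint's range is limited). The gripper opens to 85 mm and grips with 20 to 120 N. Pads are 22 mm wide; open, the fingers measure 114 mm over their backs; the gripper's body (76 mm by 85 mm) begins 54 mm behind the grasp point. The pads swing forward as they close: fully open they stand 13 mm farther back than shut.
Start: joints at [-1.298, 0.599, -0.003, 1.599, 0.002, 0.943, -0.08], TCP at [0.248, 0.681, 0.242] pointing down, gripper open.
Joint ranges: [-2.57, 2.57], [-0.35, 1.97], [-1.29, 1.29], [0.11, 2.56], [-1.05, 4.19], [0.11, 1.86], [-2.63, 2.63]. Speed limits (rad/s): [2.22, 2.22, 3.01, 3.01, 3.14, 3.14, 3.14].

## Interface

Orientations are given as a unit quaternion [w, x, y, z].
In Python, from plant import ctrl gives the robot as it stands. The module is installed in compiled form; this text tells all that it offers.
- The arm moves only by the tool jog_arm, never from a script. Its argument "increments" is text: rows parted by semicolons, each of 7 numbers parted by spaces: the closure in counts, from 0 (fully open) to 255 (shut), then the shift along the tool's x, y, z in mm, then the turn, a rotation vector about the tool's x, y, z in rad. A call has 1 to 20 rows; each row shifts and turns the commanded pose from where the row before left it, along the tool's axes as they then stand; what a row does not reach is not made up. A row lasts 1/8 s, in which the tool goes at most 62.5 mm and 10.7 degrees, less where a joint would pass 70% of its speed; a pose out of reach is approached as far as the arm can. A call with a gripper value outside its range is refused whole. The fingers move at their own pace and stop on an object; "force" is the grip in N (left out, the last holds). Time passes only in rows, so rows that do not move let the fingers close. It gives the time, the measured TCP pose, the force, the opening and the grip force at its end, in the units of the state.
- ctrl.read_state(): the state, without advancing time (a new reading comes with each control period).
- ctrl.capture(name): name is "side" or "top"; returns a dict with "frame" (400x640x3 uint8, blue, green, red), "depth" (400x640 float32, m along the optical axis (not along the pixel's ray), 0 where there is no reading), "camera_matrix" (3x3 intrinsics, pixels), "camera_from_world" (4x4, takes a point from world to camera coordinates). Camera axes: x right, y down, z forward; pixel columns grow to the right and rows downward; lengths in m; the calibration is good to about 2 mm. A picture is of the moment at which its call begins.
- ctrl.sign_off(): hands the job in; it is judged then, once.
Trained networks look in the newest picture that a camera, given by its name, has taken for a name from the list of things; names that differ only in an ending like _2 or _b are one class to them, and where a whole thing is asked for, a point or a joint stands for the part that bears it (a point fixed in the world has none). Each returns a list of dicts, best first, with "confidence" (0 to 1); they miss things now and then, are a little off and sometimes report something else, mostly with a low value. They report only what shows in the picture. A call takes as long as a camera call.
- ctrl.find_in(target, camera): "pixel" ([row, column] in pixels, amid what is visible of it).
- ctrl.cut_out(target, camera): "region" (400x640 bool, what is visible of it) and "pixel" ([row, column] in pixels, amid what is visible of it).
- ctrl.place_of(target, camera): "pixel" ([row, column] in pixels: a listed point, or the origin of a listed thing).
The state is a dict: "clock": time; "joint_pos": joint angles; "qvel": joint speeds; "joint_torque": joint torques, N m; "tcp_pos": TCP position; "tool_rot": TCP orientation; "ft_force": force on the tool from outside, world axes, zero at the start; "ft_torque": the same for the moment, N m; "finger_gap": finger opening in m; "grasp_force": force on a finger pad.
Only numpy, scipy, OpenCV 4.12 (cv2) and the standard library are available. Lean on these libraries where they do the work, as an engineer would, in place of code of your own. Each camera call takes 0.05 s, during which the arm holds its last target. There are 200 camera calls.

## Task

One breaker of the yellow power box has tripped: its lever stands about upright, halfway between on and off. Reset it with light pushes of the fingertips, first fully over to off (towards the sockets on the front of the box) and then fully over to on (towards the cover's hinge), and then swing the clear cover shut over the levers. Leave the other two breakers as they are, one on and one off, and do not move the tools lying round the box.

Things in the scene. Friction and masses are not known exactly. Their poses are not given: they have to be found in the camera images.
- power_box: yellow portable power box, 180 deep (x) x 250 wide (y), fixed. Origin: centre of its underside, z up; x points from its front (three blue socket lids, sticking out 12) to the back with the cover's hinge. The open top slopes up to the back at 0.26 rad (15 deg): rim 90 high in front, 138 at the back; walls 12 thick. A round blue inlet sticks out 35 on its right side
- panel_mid (a point): middle of the flat grey panel inside the box, 44 below the rim and parallel to it. It carries three white breakers side by side, 66 apart, the middle one on the box's centre line; from an outer one's centre line to the side wall's inner face are 47
- breaker_tripped: the tripped breaker, a white module 36 wide (y), 82 long up the slope, fixed in any of the three places; same axes as the box. Origin: on the pivot axis of its lever, 4 in front of the grey panel; the white nose round the lever stands 7 above the origin (square to the panel) and 46 long up the slope
- breaker_on: like breaker_tripped, a breaker that is on and must stay on
- breaker_off: like breaker_tripped, a breaker that is switched off on purpose and must stay off
- lever_tripped (a joint): black lever 20 wide (y), 9 thick, end 34 from its pivot. 0: square to the sloping panel; positive: leans to the back, hinge side (on, stop +0.48 rad, green mark); negative: to the front, socket side (off, stop -0.48, red mark). Starts within 0.1 of 0. Over-centre spring: left within 0.2 of 0 it stays, beyond 0.25 it snaps to that stop; 3 N at its end moves it
- lever_on (a joint): the like lever of breaker_on, starts at +0.48
- lever_off (a joint): the like lever of breaker_off, starts at -0.48
- tip_tripped (a point): middle of the end face of the tripped breaker's lever, 34 from the pivot; moves with the lever. The lever is smooth, slippery plastic
- cover (a joint): clear flat cover in a black frame, 250 wide (y), 186 from hinge to free edge, 4 thick, hinged along the box's back rim. 0: shut on the rim; grows as it opens; 1.83 upright, stop 2.05 leaning back. Starts 1.90 to 2.04, held by light friction; pushed forward from behind it falls shut by itself, damped, from about 1.4 down
- cover_hinge (a point): middle of the cover's hinge axis, 86 behind the box's centre (box x), 139 above the bench
- cover_edge (a point): middle of the cover's free edge, 186 from the hinge; about 0.32 m above the bench while the cover is open; a black finger tab 70 wide stands 9 further out
- screwdriver: red-handled screwdriver 29x206x29 lying left of the box, bystander; origin under the middle, long side y
- tape_measure: black tape measure 44x90x69 standing right of the box, bystander; origin under the middle
- flashlight: white torch 39x147x39 lying on the right of the bench, bystander; origin under the middle, long side y
- nail_box: brown carton 50x85x42 on the left of the bench, bystander; origin under the middle
- battery_pack: black drill battery 68x112x60 on the right of the bench, bystander; origin under the middle

How it is judged:
On the way, in this order (a step that is already met when the one before it is completed fails the run):
1. the tripped breaker's lever is pushed fully to off (value of joint lever_tripped below -0.38 rad), for 0.2 s.
2. then it is pushed fully to on (value of joint lever_tripped above 0.38 rad), for 0.2 s.
3. then the cover is shut (value of joint cover below 0.06 rad), for 0.2 s.
At the end, for the whole second after the job is handed in: The reset breaker and its neighbour that was on have their levers fully over to on (above +0.38 rad), the breaker that was off is still off (below -0.38 rad), and the cover lies shut and still (below 0.06 rad, about 11 mm at its edge) (value of joint each of lever_tripped, lever_on above 0.38 rad and value of joint lever_off below -0.38 rad and value of joint cover below 0.06 rad and velocity of joint cover between -0.05 and 0.05 rad/s); the robot touches nothing.
It fails at once if another breaker is disturbed (the lever that is on below +0.28 rad, or the one that is off above -0.28 rad) (value of joint lever_on below 0.28 rad or value of joint lever_off above -0.28 rad).
It fails at once if the breaker, the box or the cover is pushed with more than 40 N (contact force between the arm and breaker_tripped above 40 N or contact force between the arm and power_box above 40 N or contact force between the arm and cover above 40 N).
It fails at once if a tool or carton lying round the box is lifted or moved more than 15 mm (distance of any of screwdriver, tape_measure, flashlight, nail_box, battery_pack from where it was at the start of the episode above 0.015 m).
It also fails if it takes over 58 s, if anything falls off the work surface, if the arm or the gripper's body presses on something with over 40 N, if the wrist force passes 120 N, or if a joint passes its speed limit or range.

## Working session

There is one attempt and no reset: what is moved stays moved. The work goes in short steps, Python scripts to look and compute and a tool call to move; the robot and the scene stay as the last step left them, time stands still between calls to the robot, and variables do not carry over. Pictures are saved under pics/ and viewed, at most 10 in all, crops included, and the job is handed in when it is done.

Besides the shell and the picture viewer there is one more tool, called by a JSON object that holds its "method" and its "body". jog_arm: Moves the arm, as the interface text tells. Its arguments: {"type":"object","properties":{"increments":{"type":"string"},"force":{"type":"number"}},"required":["increments"]}

```bash
mkdir -p pics; cat > h.py <<'E'
import numpy as np, cv2
from plant import ctrl
def ray(c,px):
    K=np.array(c["camera_matrix"]);T=np.array(c["camera_from_world"]);Ti=np.linalg.inv(T)
    d=np.linalg.inv(K)@[px[1],px[0],1]
    return Ti[:3,3],Ti[:3,:3]@d
def at_depth(c,px):
    o,d=ray(c,px);r,k=int(round(px[0])),int(round(px[1]))
    w=c["depth"][max(r-1,0):r+2,max(k-1,0):k+2];w=w[w>0]
    return o+d*np.median(w) if len(w) else None
def proj(c,p):
    q=np.array(c["camera_from_world"])@np.append(p,1);u=np.array(c["camera_matrix"])@q[:3];return u[[1,0]]/u[2]
def tri(a,b):
    (o,d),(p,e)=a,b;d=d/np.linalg.norm(d);e=e/np.linalg.norm(e)
    s=np.linalg.lstsq(np.c_[d,-e],p-o,rcond=None)[0];x,y=o+d*s[0],p+e*s[1]
    return (x+y)/2,np.linalg.norm(x-y)
E
python3 - <<'E'
from h import *
np.set_printoptions(precision=3,suppress=True)
C={n:ctrl.capture(n) for n in("top","side")}
for n in C: cv2.imwrite(f"pics/{n}0.png",C[n]["frame"]); print(n,ray(C[n],(200,320)))
for t in["power_box","panel_mid","breaker_tripped","breaker_on","breaker_off","tip_tripped","cover_hinge","cover_edge","screwdriver","tape_measure","flashlight","nail_box","battery_pack"]:
    R={}
    for n in C:
        r=ctrl.place_of(t,n)
        for q in r[:2]: print(t,n,np.array(q["pixel"]),round(q["confidence"],2),at_depth(C[n],q["pixel"]))
        if r:R[n]=ray(C[n],r[0]["pixel"])
    if len(R)==2: print("   tri",*tri(R["top"],R["side"]))
s=ctrl.read_state();print(s["clock"],s["tcp_pos"],s["tool_rot"],ctrl.tips_ahead)
E
```

```text
top (array([0.233, 0.033, 1.436]), array([ 0.176, -0.013, -0.984]))
side (array([-0.445, -0.05 ,  1.093]), array([ 0.691,  0.044, -0.722]))
power_box side [220.6 281.2] 0.66 [0.427 0.117 0.089]
panel_mid top [188.4 287.8] 0.79 [0.512 0.128 0.084]
panel_mid top [135.  279.9] 0.44 [0.625 0.142 0.317]
panel_mid side [204.4 281.3] 0.94 [0.503 0.127 0.076]
panel_mid side [114.4 272.7] 0.22 [0.62  0.15  0.318]
   tri [0.517 0.13  0.06 ] 0.0006805143382752362
breaker_tripped top [183.4 308.2] 0.51 [0.533 0.058 0.083]
breaker_tripped top [195.6 348.1] 0.3 [ 0.498 -0.084  0.061]
breaker_tripped side [199.4 302.5] 0.77 [0.513 0.063 0.091]
   tri [0.535 0.062 0.068] 0.007699053226713348
breaker_on top [188.  291.2] 0.68 [0.515 0.117 0.082]
breaker_on side [202.1 282.1] 0.61 [0.511 0.125 0.077]
   tri [0.516 0.122 0.073] 0.008709759581285373
breaker_off top [188.4 268.7] 0.51 [0.511 0.195 0.082]
breaker_off side [166.4 278.5] 0.68 [0.602 0.143 0.139]
breaker_off side [205.7 259.2] 0.59 [0.493 0.192 0.077]
   tri [0.478 0.148 0.252] 0.05390694782574689
tip_tripped top [186.  308.1] 0.47 [0.519 0.
[... 659 characters left out ...]
 0.179 0.228] 0.1527347782285441
tape_measure top [196.1 346.6] 0.8 [ 0.496 -0.079  0.06 ]
tape_measure side [223.5 351.4] 0.63 [ 0.495 -0.087  0.012]
   tri [ 0.508 -0.086 -0.002] 0.0031066283600480714
flashlight top [236.3 411.8] 0.64 [ 0.362 -0.316  0.03 ]
nail_box top [179.3 214.4] 0.85 [0.547 0.397 0.041]
nail_box side [267.  429.2] 0.28 [ 0.356 -0.312 -0.001]
   tri [0.193 0.016 0.602] 0.6173307281849966
battery_pack top [197.7 420.7] 0.59 [ 0.497 -0.342  0.062]
battery_pack side [227.6 443. ] 0.71 [ 0.463 -0.353  0.051]
battery_pack side [198.9 281.8] 0.21 [0.516 0.126 0.085]
   tri [ 0.51  -0.365 -0.005] 0.008925575053170643
1.4 [0.248 0.681 0.242] [ 0.     0.174  0.985 -0.   ] 0.011
```

```bash
python3 - <<'E'
import cv2
for n,(r,c) in {"top":(110,200),"side":(90,210)}.items():
    i=cv2.imread(f"pics/{n}0.png"); cv2.imwrite(f"pics/{n}0c.png",cv2.resize(i[r:r+150,c:c+200],None,fx=4,fy=4,interpolation=cv2.INTER_CUBIC))
E
```

```text
(no output)
```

View pics/top0c.png

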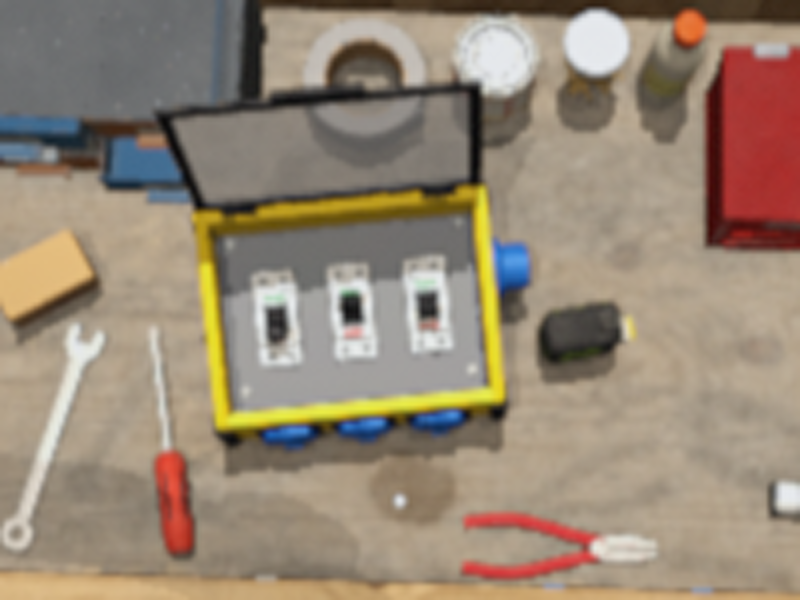

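View pics/side0c.png

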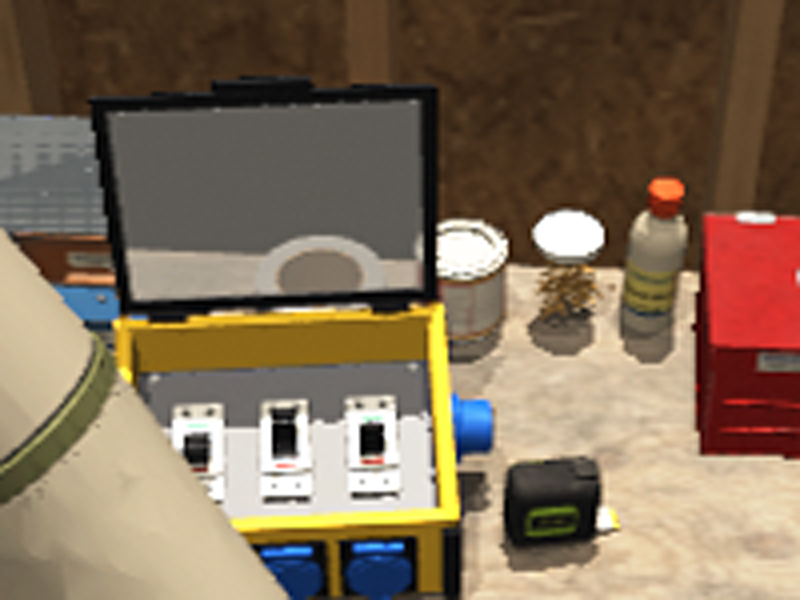

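View pics/top0.png

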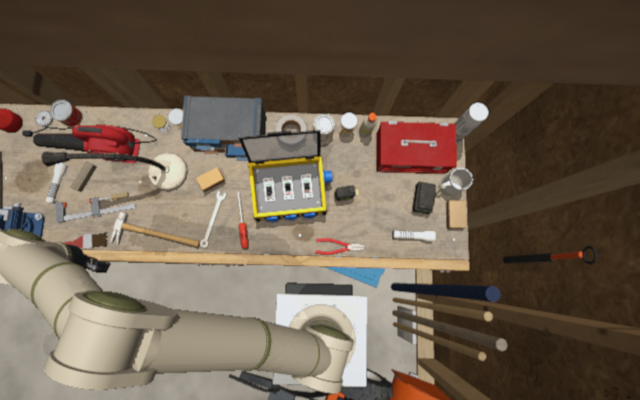

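The top picture shows the left breaker (crop 277,325) with its lever to the front, so it is off. The middle one (350,308) is on, and the right one (428,305) is the tripped one, with both the green and red marks visible. The cover is open behind them and leans back a little. Next I'll fit the box pose.

```bash
cat >> h.py <<'E'
def boxpts(c):
    hsv=cv2.cvtColor(c["frame"],cv2.COLOR_BGR2HSV);m=cv2.inRange(hsv,(22,150,110),(34,255,255))>0
    m&=c["depth"]>0
    r,k=np.nonzero(m);o,_=ray(c,(0,0))
    P=np.array([o+ray(c,(a,b))[1]*c["depth"][a,b] for a,b in zip(r,k)])
    n=(np.abs(P[:,0]-.51)<.16)&(np.abs(P[:,1]-.13)<.2)&(P[:,2]>.05)&(P[:,2]<.16)
    return P[n]
E
python3 - <<'E'
from h import *
np.set_printoptions(precision=4,suppress=True)
C={n:ctrl.capture(n) for n in("top","side")}
for n in C:
    P=boxpts(C[n]);
    print(n,len(P),cv2.minAreaRect(P[:,:2].astype(np.float32)),P.min(0),P.max(0))
P=boxpts(C["top"])
# rim-plane fit of the highest points
A=np.c_[P[:,:2],np.ones(len(P))];w=np.ones(len(P),bool)
for _ in range(8):
    k=np.linalg.lstsq(A[w],P[w,2],rcond=None)[0];w=P[:,2]-A@k>-.006
print("rim plane",k,np.arctan(np.hypot(*k[:2])),np.arctan2(k[1],k[0]))
R=P[w];print(cv2.minAreaRect(R[:,:2].astype(np.float32)))
# model-based silhouettes: IoU fit of the rim ring in the top+side image
from scipy.optimize import minimize
def masks(c):
    h=cv2.cvtColor(c["frame"],cv2.COLOR_BGR2HSV);return cv2.inRange(h,(22,150,110),(34,255,255))
def B(p,x,y,z):
    c,s=np.cos(p[2]),np.sin(p[2]);return np.array([p[0]+c*x-s*y,p[1]+s*x+c*y,z])
rz=lambda x:.114+x*48/180
def cost(p,c):
    h=12.;f=8
    m=cv2.distanceTransform(255-cv2.Canny(masks(c),100,200),cv2.DIST_L2,5)
    t=0;nn=0
    for a in np.linspace(-.12,.12,40):
        for x in(-.09,):
            u=proj(c,B(p,x,a,rz(x)));t+=0
    return t
def ring(p,c):
    im=np.zeros((1600,2560),np.uint8)
    def poly(q,v): cv2.fillPoly(im,[np.array([(proj(c,B(p,*a))[::-1]+.5)*4 for a in q]).astype(np.int32)],v)
    def rect(a,b):return[(x,y,rz(x)) for x,y in((-a,-b),(a,-b),(a,b),(-a,b))]
    poly(rect(.09,.125),255);poly(rect(.078,.113),0)
    return cv2.resize(im,(640,400),interpolation=cv2.INTER_AREA)/255.
def iou(p,n):
    r=ring(p,C[n]);m=cv2.GaussianBlur(masks(C[n])/255.,(0,0),1);r=cv2.GaussianBlur(r,(0,0),1);return -(r*m).sum()/np.sqrt((r*r).sum())
for n in C:
    b=min((minimize(iou,[.505,.13,y],args=(n,),method="Nelder-Mead",options=dict(initial_simplex=[[.505,.13,y],[.52,.13,y],[.505,.14,y],[.505,.13,y+.05]],xatol=1e-4,fatol=1e-3)) for y in(.1,.15,.2)),key=lambda q:q.fun)
    print(n,b.x,b.fun)
    p=b.x; print(" tip",B(p,.0103-.034*.2588,-.066,.0754+.034*.966),"hinge",B(p,.086,0,.139))
E
```

```text
top 892 ((0.5137122869491577, 0.12904706597328186), (0.18030765652656555, 0.25039950013160706), 7.568378925323486) [ 0.4088 -0.0032  0.0601] [0.6173 0.2634 0.1474]
side 510 ((0.5115127563476562, 0.12773706018924713), (0.18370595574378967, 0.2487047165632248), 7.585187911987305) [ 0.4188 -0.0049  0.0704] [0.6185 0.263  0.1414]
rim plane [ 0.2703  0.0349 -0.0294] 0.2661117714800691 0.12841365512120148
((0.51373690366745, 0.12903530895709991), (0.18025696277618408, 0.2504398226737976), 7.5919270515441895)
top [0.5113 0.1282 0.1307] -24.458117942064135
 tip [0.5214 0.063  0.1082] hinge [0.5966 0.1394 0.139 ]
side [0.5093 0.129  0.1215] -14.042590622328236
 tip [0.5188 0.0637 0.1082] hinge [0.5947 0.1395 0.139 ]
```

```bash
cat >> h.py <<'E'
from scipy.spatial.transform import Rotation as Ro
bx,by,ps=.5125,.1285,.130
Rz=Ro.from_euler("z",ps).as_matrix()
s_=Rz@[np.cos(.2618),0,np.sin(.2618)];n_=Rz@[-np.sin(.2618),0,np.cos(.2618)]
def box(x,y,z): return np.array([bx,by,0])+Rz@[x,y,z]
piv=box(.0103,-.066,.0754)
RL=np.c_[-s_,np.cross(-n_,-s_),-n_]      # lever work
RD=np.c_[-Rz[:,0],Rz[:,1],[0,0,-1]]      # straight down
def lev(s,h): return piv+s_*s+n_*(h+ctrl.tips_ahead)   # TCP for tips at (s,h)
def go(p,R):
    st=ctrl.read_state();q=st["tool_rot"];M=Ro.from_quat([q[1],q[2],q[3],q[0]]).as_matrix()
    print("t",st["clock"],"tcp",st["tcp_pos"],"F",st["ft_force"])
    print("shift mm",1e3*M.T@(p-st["tcp_pos"]),"turn",Ro.from_matrix(M.T@R).as_rotvec())
E
python3 - <<'E'
from h import *
np.set_printoptions(precision=4,suppress=True)
print(RL,piv,lev(0,23)); go(lev(.028,.15),RL)
E
```

```text
[[-0.9578 -0.1296  0.2566]
 [-0.1252  0.9916  0.0336]
 [-0.2588  0.     -0.9659]] [0.5313 0.0644 0.0754] [-5.3742 -0.7077 22.3023]
t 1.5 tcp [0.2485 0.6811 0.2423] F [-0.7324  0.6717  0.2866]
shift mm [-464.0463 -489.2117    4.1346] turn [-0.0628 -0.2567 -0.477 ]
```

{"method": "jog_arm", "body": {"increments": "255 0 0 -50 0 0 0;255 0 0 -50 0 0 0;255 0 0 -40 0 0 0;255 0 0 0 0 0 0"}}

```text
clock: 2.0
tcp_pos: [0.2489, 0.6823, 0.3865]
tool_rot: [0.0, 0.174, 0.985, 0.003]
ft_force: [0.8, -0.1, -0.8]
finger_gap: 0.0121
grasp_force: 0.0
```

{"method": "jog_arm", "body": {"increments": "255 -38 -40 0 0 0 0;255 -38 -40 0 0 0 0;255 -38 -40 0 0 0 0;255 -38 -40 0 0 0 0;255 -38 -40 0 0 0 0;255 -38 -40 0 0 0 0;255 -38 -40 0 0 0 0;255 -38 -40 0 0 0 0;255 -38 -40 0 0 0 0;255 -38 -40 0 0 0 0;255 -38 -40 0 0 0 0;255 -38 -40 0 0 0 0;255 0 0 0 -0.0157 -0.0642 -0.119;255 0 0 0 -0.0157 -0.0642 -0.119;255 0 0 0 -0.0157 -0.0642 -0.119;255 0 0 0 -0.0157 -0.0642 -0.119"}}

```text
clock: 4.0
tcp_pos: [0.5119, 0.0739, 0.3816]
tool_rot: [0.131, -0.066, 0.989, 0.008]
ft_force: [-0.2, 0.1, -0.5]
finger_gap: 0.0002
grasp_force: 0.0
```

```bash
python3 - <<'E'
from h import *
np.set_printoptions(precision=4,suppress=True)
go(lev(.028,.08),RL);print(ctrl.tips_ahead,ctrl.read_state()["finger_gap"])
E
```

```text
t 4.0 tcp [0.5119 0.0739 0.3816] F [-0.2354  0.1089 -0.5058]
shift mm [ 34.162  -11.8533 209.3869] turn [0.     0.0012 0.0033]
0.011 0.0001791550051164474
```

{"method": "jog_arm", "body": {"increments": "255 10 -4 50 0 0 0.003;255 10 -4 50 0 0 0;255 10 -4 50 0 0 0;255 4 0 59 0 0 0;255 0 0 0 0 0 0;255 0 0 0 0 0 0"}}

```text
clock: 4.75
tcp_pos: [0.5349, 0.0646, 0.1728]
tool_rot: [0.13, -0.062, 0.989, 0.009]
ft_force: [1.4, 0.3, 0.6]
finger_gap: -0.0001
grasp_force: 0.0
```

```bash
python3 - <<'E'
from h import *
np.set_printoptions(precision=4,suppress=True)
go(lev(.028,.08),RL)
c=ctrl.capture("side"); t=ctrl.capture("top")
im=[]
for q,(r,k) in((c,(130,240)),(t,(140,250))): im.append(cv2.resize(q["frame"][r:r+100,k:k+130],None,fx=5,fy=5,interpolation=cv2.INTER_CUBIC))
cv2.imwrite("pics/a.png",cv2.resize(np.hstack(im),(800,308)))
E
```

```text
t 4.75 tcp [0.5349 0.0646 0.1728] F [1.3817 0.2917 0.6194]
shift mm [0.7378 0.2489 2.1199] turn [-0.0003  0.0003 -0.0044]
```

View pics/a.png

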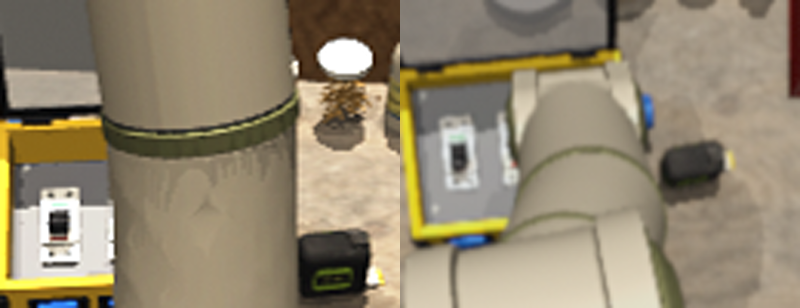

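The arm hides the work from both cameras, so I'll go by force. Descending behind the lever.

{"method": "jog_arm", "body": {"increments": "255 0.7 0 21 0 0 -0.004;255 0 0 21 0 0 0;255 0 0 20 0 0 0;255 0 0 0 0 0 0;255 0 0 0 0 0 0"}}

```text
clock: 5.48
tcp_pos: [0.5556, 0.0674, 0.1219]
tool_rot: [0.122, -0.064, 0.99, 0.008]
ft_force: [-0.8, -0.2, -1.2]
finger_gap: 0.0001
grasp_force: 0.0
```

```bash
python3 - <<'E'
from h import *
np.set_printoptions(precision=4,suppress=True)
go(lev(.028,.02),RL);s=ctrl.read_state();print(s["joint_pos"],s["qvel"],s["joint_torque"],s["ft_torque"])
E
```

```text
t 5.475 tcp [0.5556 0.0674 0.1219] F [-0.8105 -0.2114 -1.2424]
shift mm [7.589  0.1322 7.6825] turn [ 0.0001 -0.0157 -0.    ]
[-0.289   0.5292  0.0734  2.2622 -0.1191  0.1071  1.5874] [ 0.0016 -0.0008 -0.0021  0.0071 -0.0007 -0.0015 -0.0011] [ -0.0213 -57.5915   2.391  -12.3169  -0.0066  -1.0868   0.0091] [-0.0222  0.2863 -0.0259]
```

Joint 6 sits at its lower limit with the 15° tilt, so I'll lift and work with the tool straight down.

{"method": "jog_arm", "body": {"increments": "255 0 0 -40 0 0 0;255 0 0 -40 0 0 0;255 0 0 0 0 0.12 0;255 0 0 0 0 0.12 0;255 0 0 0 0 0 0"}}

```text
clock: 6.1
tcp_pos: [0.5377, 0.0652, 0.1992]
tool_rot: [0.004, -0.065, 0.998, 0.0]
ft_force: [0.1, 0.0, -0.2]
finger_gap: 0.0001
grasp_force: 0.0
```

```bash
cat >> h.py <<'E'
def back(s,h): return piv+s_*s+n_*h+Rz[:,0]*.011+np.array([0,0,ctrl.tips_ahead])   # front tip corner at (s,h)
def front(s,h): return piv+s_*s+n_*h-Rz[:,0]*.011+np.array([0,0,ctrl.tips_ahead])
E
python3 - <<'E'
from h import *
np.set_printoptions(precision=4,suppress=True)
go(back(.016,.02),RD);s=ctrl.read_state();print(s["joint_pos"]);print(back(.016,.02),back(-.002,.02),front(-.03,.018),front(.003,.018))
E
```

```text
t 6.1 tcp [0.5377 0.0652 0.1992] F [ 0.0892  0.0005 -0.1692]
shift mm [-14.0868   0.0367  89.5   ] turn [0.0001 0.0078 0.    ]
[-0.3285  0.4383  0.1423  2.0747 -0.1019  0.6271  1.5835]
[0.5524 0.0672 0.1099] [0.5351 0.0649 0.1052] [0.487  0.0586 0.096 ] [0.5186 0.0627 0.1046]
```

{"method": "jog_arm", "body": {"increments": "255 -14 0 30 0 0.008 0;255 0 0 30 0 0 0;255 0 0 29.5 0 0 0;255 0 0 0 0 0 0;255 0 0 0 0 0 0"}}

```text
clock: 6.72
tcp_pos: [0.5499, 0.0665, 0.1101]
tool_rot: [-0.001, -0.065, 0.998, -0.0]
ft_force: [0.5, 0.2, 0.3]
finger_gap: 0.0003
grasp_force: 0.0
```

```bash
python3 - <<'E'
from h import *
np.set_printoptions(precision=4,suppress=True)
go(back(-.002,.02),RD);s=ctrl.read_state();print(s["joint_pos"])
E
```

```text
t 6.725 tcp [0.5499 0.0665 0.1101] F [0.4772 0.1968 0.2587]
shift mm [14.8851  0.3012  4.904 ] turn [-0.0001 -0.0017 -0.0002]
[-0.2953  0.5881  0.1053  2.1064 -0.1332  0.4548  1.6128]
```

Push towards the front in small steps.

{"method": "jog_arm", "body": {"increments": "255 3 0 1 0 0 0;255 3 0 1 0 0 0;255 2 0 0.7 0 0 0;255 0 0 0 0 0 0"}}

```text
clock: 7.22
tcp_pos: [0.542, 0.0657, 0.1066]
tool_rot: [-0.001, -0.065, 0.998, -0.0]
ft_force: [-0.7, 0.7, -0.1]
finger_gap: -0.0
grasp_force: 0.0
```

{"method": "jog_arm", "body": {"increments": "255 2 0 0.7 0 0 0;255 2 0 0.7 0 0 0;255 0 0 0 0 0 0"}}

```text
clock: 7.6
tcp_pos: [0.5379, 0.0651, 0.105]
tool_rot: [-0.002, -0.065, 0.998, -0.0]
ft_force: [0.3, 0.2, 0.3]
finger_gap: -0.0001
grasp_force: 0.0
```

{"method": "jog_arm", "body": {"increments": "255 2 0 0.7 0 0 0;255 2 0 0.5 0 0 0;255 0 0 0 0 0 0"}}

```text
clock: 7.98
tcp_pos: [0.534, 0.0646, 0.1039]
tool_rot: [-0.002, -0.065, 0.998, -0.0]
ft_force: [-0.5, -0.5, 0.0]
finger_gap: -0.0003
grasp_force: 0.0
```

{"method": "jog_arm", "body": {"increments": "255 1.5 0 0.4 0 0 0;255 1.5 0 0.4 0 0 0;255 0 0 0 0 0 0"}}

```text
clock: 8.35
tcp_pos: [0.531, 0.0642, 0.1031]
tool_rot: [-0.002, -0.065, 0.998, -0.0]
ft_force: [0.7, 0.2, -1.1]
finger_gap: -0.0001
grasp_force: 0.0
```

{"method": "jog_arm", "body": {"increments": "255 1.5 0 0.4 0 0 0;255 0 0 0 0 0 0"}}

```text
clock: 8.6
tcp_pos: [0.5296, 0.0641, 0.1027]
tool_rot: [-0.002, -0.065, 0.998, -0.0]
ft_force: [-0.4, 0.1, 0.4]
finger_gap: 0.0
grasp_force: 0.0
```

{"method": "jog_arm", "body": {"increments": "255 1.5 0 0.4 0 0 0;255 0 0 0 0 0 0"}}

```text
clock: 8.85
tcp_pos: [0.5281, 0.0638, 0.1023]
tool_rot: [-0.002, -0.065, 0.998, -0.0]
ft_force: [-0.2, -0.4, -0.7]
finger_gap: -0.0002
grasp_force: 0.0
```

{"method": "jog_arm", "body": {"increments": "255 1.5 0 0.4 0 0 0;255 0 0 0 0 0 0"}}

```text
clock: 9.1
tcp_pos: [0.5266, 0.0637, 0.1019]
tool_rot: [-0.002, -0.065, 0.998, -0.0]
ft_force: [-0.3, -0.6, 0.6]
finger_gap: -0.0003
grasp_force: 0.0
```

{"method": "jog_arm", "body": {"increments": "255 -1 0 -50 0 0 0;255 0 0 -50 0 0 0;255 0 -45 -40 0 0 0;255 0 -55 0 0 0 0;255 0 -55 0 0 0 0;255 0 -55 0 0 0 0"}}

```text
clock: 9.85
tcp_pos: [0.5555, -0.1459, 0.2423]
tool_rot: [-0.001, -0.065, 0.998, -0.0]
ft_force: [0.3, 0.4, -0.5]
finger_gap: -0.0003
grasp_force: 0.0
```

```bash
python3 - <<'E'
from h import *
np.set_printoptions(precision=4,suppress=True)
c=ctrl.capture("side"); t=ctrl.capture("top")
print(ctrl.read_state()["tcp_pos"])
for n,q in(("top",t),("side",c)):
    for x in ctrl.place_of("tip_tripped",n)[:2]: print(n,x["pixel"],x["confidence"],at_depth(q,x["pixel"]))
im=[]
for q,(r,k) in((c,(130,230)),(t,(140,250))): im.append(cv2.resize(q["frame"][r:r+100,k:k+130],None,fx=5,fy=5,interpolation=cv2.INTER_CUBIC))
cv2.imwrite("pics/b.png",cv2.resize(np.hstack(im),(800,308)))
E
```

```text
[ 0.5551 -0.1514  0.2422]
top [193.3, 307.4] 0.6 [0.4998 0.0598 0.0698]
```

View pics/b.png

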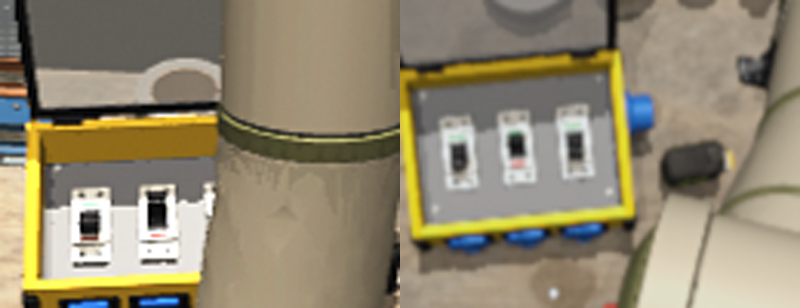

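The right lever (crop 575,148) now shows only the green mark, like the off one on the left. I'll check that with numbers and work out the return move.

```bash
python3 - <<'E'
from h import *
np.set_printoptions(precision=4,suppress=True)
t=ctrl.capture("top");g=t["frame"].max(2)
for nm,dy in(("off",.132),("on",.066),("trip",0)):
    r=[]
    p0=piv+Rz[:,1]*dy
    for s in np.arange(-.03,.031,.002):
        u=proj(t,p0+s_*s+n_*.028);r.append(int(cv2.getRectSubPix(g,(1,1),(float(u[1]),float(u[0])))[0,0]))
    print(nm,r)
go(front(-.034,.018),RD)
E
```

```text
off [167, 149, 129, 103, 80, 61, 65, 72, 73, 68, 53, 47, 43, 49, 54, 54, 62, 78, 117, 163, 193, 214, 217, 220, 224, 222, 217, 201, 188, 179, 177]
on [213, 200, 191, 207, 217, 215, 196, 167, 124, 82, 53, 34, 27, 23, 21, 26, 32, 41, 49, 57, 89, 127, 165, 194, 208, 206, 196, 187, 180, 179, 179]
trip [169, 153, 132, 101, 72, 54, 46, 51, 55, 59, 50, 44, 47, 51, 55, 57, 59, 83, 114, 157, 188, 211, 216, 218, 221, 222, 218, 206, 190, 182, 176]
t 10.1 tcp [ 0.5551 -0.144   0.2417] F [-0.036   0.6486  0.073 ]
shift mm [ 44.7623 209.6634 147.0238] turn [ 0.0006 -0.0034 -0.0005]
```

Confirmed: its profile is identical to the off breaker. Now I'll come down in front of the lever and push to on.

{"method": "jog_arm", "body": {"increments": "255 10 52 0 0 0 0;255 12 52 0 0 0 0;255 12 52 0 0 0 0;255 11 53 0 0 0 0;255 0 0 35 0 0 0;255 0 0 35 0 0 0;255 0 0 0 0 0 0;255 0 0 0 0 0 0"}}

```text
clock: 11.1
tcp_pos: [0.4836, 0.0577, 0.1729]
tool_rot: [-0.001, -0.065, 0.998, 0.0]
ft_force: [0.2, -1.3, 0.0]
finger_gap: -0.0004
grasp_force: 0.0
```

```bash
python3 - <<'E'
from h import *
np.set_printoptions(precision=4,suppress=True)
go(front(-.034,.018),RD);print(ctrl.read_state()["joint_pos"])
E
```

```text
t 11.1 tcp [0.4836 0.0577 0.1729] F [ 0.1557 -1.3151  0.0131]
shift mm [ 0.1584  0.4716 77.8727] turn [ 0.0002 -0.0027  0.001 ]
[-0.3302  0.4271  0.1298  2.207  -0.1098  0.5159  1.5857]
```

{"method": "jog_arm", "body": {"increments": "255 0 0 26 0 0 0;255 0 0.5 26 0 0 0;255 0 0 26 0 0 0;255 0 0 0 0 0 0;255 -3 0 -0.8 0 0 0;255 -3 0 -0.8 0 0 0;255 -3 0 -0.8 0 0 0;255 -3 0 -0.8 0 0 0;255 -3 0 -0.8 0 0 0;255 0 0 0 0 0 0"}}

```text
clock: 12.35
tcp_pos: [0.4976, 0.0593, 0.0983]
tool_rot: [-0.002, -0.065, 0.998, -0.0]
ft_force: [-2.4, -0.3, 1.8]
finger_gap: 0.0001
grasp_force: 1.5
```

{"method": "jog_arm", "body": {"increments": "255 -3 0 -0.8 0 0 0;255 -3 0 -0.8 0 0 0;255 -3 0 -0.8 0 0 0;255 -3 0 -0.8 0 0 0;255 0 0 0 0 0 0"}}

```text
clock: 12.98
tcp_pos: [0.5106, 0.0611, 0.1013]
tool_rot: [-0.001, -0.065, 0.998, -0.0]
ft_force: [0.6, 0.5, -0.2]
finger_gap: 0.0001
grasp_force: 0.0
```

{"method": "jog_arm", "body": {"increments": "255 -3 0 -0.8 0 0 0;255 -3 0 -0.8 0 0 0;255 -2 0 -0.5 0 0 0;255 0 0 0 0 0 0"}}

```text
clock: 13.48
tcp_pos: [0.5172, 0.0619, 0.1031]
tool_rot: [-0.002, -0.065, 0.998, -0.0]
ft_force: [-3.5, -0.1, 0.3]
finger_gap: -0.0
grasp_force: 1.3
```

```bash
python3 - <<'E'
from h import *
np.set_printoptions(precision=4,suppress=True)
go(front(.003,.018),RD)
E
```

```text
t 13.475 tcp [0.5172 0.0619 0.1031] F [-3.5254 -0.0917  0.3455]
shift mm [-1.5412  0.6342 -1.5139] turn [-0.     -0.0046 -0.    ]
```

{"method": "jog_arm", "body": {"increments": "255 -2 0 -0.5 0 0 0;255 0 0 0 0 0 0"}}

```text
clock: 13.72
tcp_pos: [0.5174, 0.0619, 0.1031]
tool_rot: [-0.004, -0.065, 0.998, -0.0]
ft_force: [-7.1, 0.3, -0.3]
finger_gap: 0.0001
grasp_force: 3.2
```

{"method": "jog_arm", "body": {"increments": "255 -2 0 -0.5 0 0 0;255 0 0 0 0 0 0"}}

```text
clock: 13.98
tcp_pos: [0.5176, 0.0619, 0.1032]
tool_rot: [-0.006, -0.065, 0.998, -0.0]
ft_force: [-10.7, -0.0, -1.4]
finger_gap: 0.0002
grasp_force: 4.9
```

{"method": "jog_arm", "body": {"increments": "255 -2 0 -0.5 0 0 0;255 0 0 0 0 0 0"}}

```text
clock: 14.22
tcp_pos: [0.5178, 0.062, 0.1033]
tool_rot: [-0.008, -0.065, 0.998, -0.001]
ft_force: [-14.0, -1.2, -1.3]
finger_gap: 0.0002
grasp_force: 6.6
```

It is against the stop. Backing off and looking.

{"method": "jog_arm", "body": {"increments": "255 8 0 2 0 0 0;255 8 0 0 0 0 0;255 0 0 -50 0 0 0;255 0 0 -50 0 0 0;255 0 -45 -60 0 0 0;255 0 -60 0 0 0 0;255 0 -60 0 0 0 0;255 0 -50 0 0 0 0;255 0 0 0 0 0 0"}}

```text
clock: 15.35
tcp_pos: [0.5355, -0.1496, 0.2533]
tool_rot: [-0.001, -0.062, 0.998, -0.001]
ft_force: [-0.2, 1.1, -0.4]
finger_gap: 0.0001
grasp_force: 0.0
```

```bash
python3 - <<'E'
from h import *
np.set_printoptions(precision=4,suppress=True)
t=ctrl.capture("top");c=ctrl.capture("side");g=t["frame"].max(2)
for nm,dy in(("off",.132),("on",.066),("trip",0)):
    r=[]
    p0=piv+Rz[:,1]*dy
    for s in np.arange(-.03,.031,.002):
        u=proj(t,p0+s_*s+n_*.028);r.append(int(cv2.getRectSubPix(g,(1,1),(float(u[1]),float(u[0])))[0,0]))
    print(nm,r)
for n,q in(("top",t),("side",c)):
    for x in ctrl.place_of("cover_edge",n)[:1]: print(n,x["pixel"],x["confidence"],at_depth(q,x["pixel"]))
P=at_depth
# depth of things behind the cover: heights on a world grid
K=np.array(t["camera_matrix"]);r,k=np.mgrid[80:200,220:360]
d=t["depth"][80:200,220:360];o,_=ray(t,(0,0));T=np.linalg.inv(t["camera_from_world"])
X=(T[:3,:3]@(np.linalg.inv(K)@np.stack([k.ravel(),r.ravel(),np.ones(k.size)]))*d.ravel()+o[:,None]).T
for x0 in np.arange(.58,.80,.03):
    print(round(x0,2),[round(float(max(X[(abs(X[:,0]-x0)<.015)&(abs(X[:,1]-y0)<.02)&(d.ravel()>0),2],default=np.nan)),2) for y0 in np.arange(.34,-.1,-.04)])
im=[]
for q,(r,k) in((c,(90,230)),(t,(110,250))): im.append(cv2.resize(q["frame"][r:r+130,k:k+130],None,fx=5,fy=5,interpolation=cv2.INTER_CUBIC))
cv2.imwrite("pics/c.png",cv2.resize(np.hstack(im),(800,400)))
go(box(.13,-.03,.37),RD)
E
```

```text
off [166, 148, 128, 101, 79, 60, 64, 70, 72, 67, 52, 45, 42, 49, 54, 54, 61, 77, 117, 163, 192, 213, 216, 219, 223, 221, 216, 200, 187, 178, 176]
on [213, 200, 191, 206, 216, 214, 195, 167, 123, 80, 52, 34, 27, 24, 22, 27, 33, 41, 49, 58, 89, 126, 164, 194, 208, 206, 195, 186, 179, 178, 178]
trip [215, 205, 193, 206, 217, 214, 199, 169, 127, 81, 55, 34, 29, 24, 20, 22, 26, 34, 45, 64, 97, 141, 177, 207, 217, 222, 218, 205, 189, 181, 175]
top [134.9, 278.8] 0.91 [0.623  0.1444 0.3222]
side [113.3, 275.0] 0.82 [0.6228 0.1439 0.3197]
0.58 [0.01, 0.01, 0.21, 0.19, 0.16, 0.14, 0.14, 0.09, 0.13, 0.08, 0.01, 0.01]
0.61 [0.1, 0.1, 0.32, 0.33, 0.34, 0.33, 0.29, 0.25, 0.22, 0.01, 0.01, 0.01]
0.64 [0.1, 0.12, nan, nan, 0.33, 0.34, 0.34, 0.33, 0.33, 0.01, 0.01, 0.01]
0.67 [0.17, 0.16, 0.16, 0.17, nan, nan, nan, nan, 0.01, 0.01, 0.01, 0.01]
0.7 [0.16, 0.17, 0.17, 0.17, nan, nan, nan, nan, 0.01, 0.01, 0.01, 0.01]
0.73 [0.16, 0.16, 0.17, 0.17, 0.06, nan, 0.05, 0.08, 0.08, 0.08, 0.09, 0.09]
0.76 [0.16, 0.17, 0.17, 0.17, 0.06, 0.05, 0.05, 0.08, 0.08, 0.08, 0.09, 0.09]
0.79 [0.17, 0.16, 0.17, 0.17, 0.05, 0.06, 0.06, 0.08, 0.08, 0.08, 0.09, 0.09]
t 15.55 tcp [ 0.5354 -0.1436  0.2528] F [ 1.0481 -0.6542  0.2879]
shift mm [-142.6124  242.6513 -117.4015] turn [ 0.0005 -0.0026  0.0016]
```

View pics/c.png

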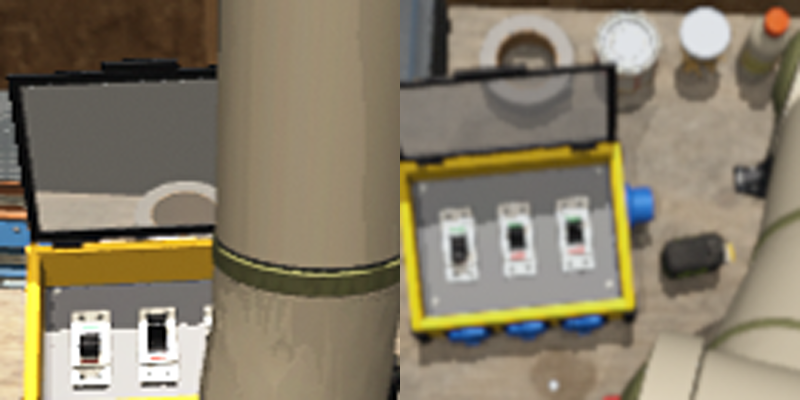

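The right lever (crop 575,230) now matches the on breaker in the middle, with the red mark showing. The cover leans back about 1.97 rad with its edge at z ≈ 0.32. Next I'll go over it and hook it from behind.

```bash
python3 - <<'E'
from h import *
np.set_printoptions(precision=4,suppress=True)
go(box(.15,-.06,.40),RD)
E
```

```text
t 15.55 tcp [ 0.5354 -0.1436  0.2528] F [ 1.0481 -0.6542  0.2879]
shift mm [-162.4858  212.6353 -147.4695] turn [ 0.0005 -0.0026  0.0016]
```

{"method": "jog_arm", "body": {"increments": "255 0 0 -50 0 0 0;255 0 0 -50 0 0 0;255 0 0 -48 0 0 0;255 -40 0 0 0 0 0;255 -40 0 0 0 0 0;255 -40 0 0 0 0 0;255 -42 0 0 0 0 0;255 0 50 0 0 0 0;255 0 50 0 0 0 0;255 0 50 0 0 0 0;255 0 62 0 0 0 0;255 0 0 0 0 0 0"}}

```text
clock: 17.05
tcp_pos: [0.6674, 0.0955, 0.3999]
tool_rot: [-0.002, -0.071, 0.997, 0.002]
ft_force: [1.0, 0.5, 0.1]
finger_gap: -0.0001
grasp_force: 0.0
```

```bash
python3 - <<'E'
from h import *
np.set_printoptions(precision=4,suppress=True)
go(box(.15,-.06,.295),RD);print(ctrl.read_state()["joint_pos"])
E
```

```text
t 17.05 tcp [0.6674 0.0955 0.3999] F [1.0484 0.5406 0.1219]
shift mm [ -1.0286  -7.5512 104.863 ] turn [ 0.0037 -0.0037  0.0117]
[-0.3398  0.4167  0.1765  1.5346 -0.0804  1.2007  1.5638]
```

{"method": "jog_arm", "body": {"increments": "255 0 -4 35 0 0 0.012;255 0 -3 35 0 0 0;255 0 0 35 0 0 0;255 0 0 0 0 0 0;255 8 0 0 0 0 0;255 8 0 0 0 0 0;255 5 0 0 0 0 0;255 5 0 0 0 0 0;255 5 0 0 0 0 0;255 5 0 0 0 0 0;255 5 0 0 0 0 0"}}

```text
clock: 18.42
tcp_pos: [0.6284, 0.0744, 0.2954]
tool_rot: [-0.002, -0.059, 0.998, -0.0]
ft_force: [0.7, -0.5, 1.0]
finger_gap: -0.0002
grasp_force: 0.1
```

{"method": "jog_arm", "body": {"increments": "255 5 0 0 0 0 0;255 5 0 0 0 0 0;255 5 0 0 0 0 0;255 5 0 0 0 0 0;255 5 0 0 0 0 0;255 5 0 0 0 0 0"}}

```text
clock: 19.18
tcp_pos: [0.5986, 0.0709, 0.2955]
tool_rot: [-0.002, -0.059, 0.998, -0.0]
ft_force: [0.5, -0.2, -0.1]
finger_gap: -0.0004
grasp_force: 0.1
```

{"method": "jog_arm", "body": {"increments": "255 5 0 0 0 0 0;255 5 0 0 0 0 0;255 5 0 0 0 0 0;255 5 0 0 0 0 0;255 5 0 0 0 0 0;255 5 0 0 0 0 0"}}

```text
clock: 19.92
tcp_pos: [0.5688, 0.0674, 0.2956]
tool_rot: [-0.002, -0.059, 0.998, -0.0]
ft_force: [-0.3, -0.1, -0.2]
finger_gap: -0.0001
grasp_force: 0.0
```

```bash
python3 - <<'E'
from h import *
np.set_printoptions(precision=4,suppress=True)
go(box(.02,-.06,.295),RD)
t=ctrl.capture("top");c=ctrl.capture("side")
for n,q in(("top",t),("side",c)):
    for x in ctrl.place_of("cover_edge",n)[:1]: print(n,x["pixel"],x["confidence"],at_depth(q,x["pixel"]))
im=[cv2.resize(q["frame"][r:r+130,k:k+130],None,fx=5,fy=5,interpolation=cv2.INTER_CUBIC) for q,(r,k) in((c,(90,230)),(t,(110,230)))]
cv2.imwrite("pics/d.png",cv2.resize(np.hstack(im),(800,400)))
E
```

```text
t 19.925 tcp [0.5688 0.0674 0.2956] F [-0.2846 -0.1117 -0.2445]
shift mm [28.0178  7.5965  0.6911] turn [-0.     -0.0031 -0.0121]
top [168.9, 282.7] 0.74 [0.5808 0.1487 0.088 ]
side [137.6, 272.0] 0.67 [0.1059 0.0578 0.6492]
```

View pics/d.png

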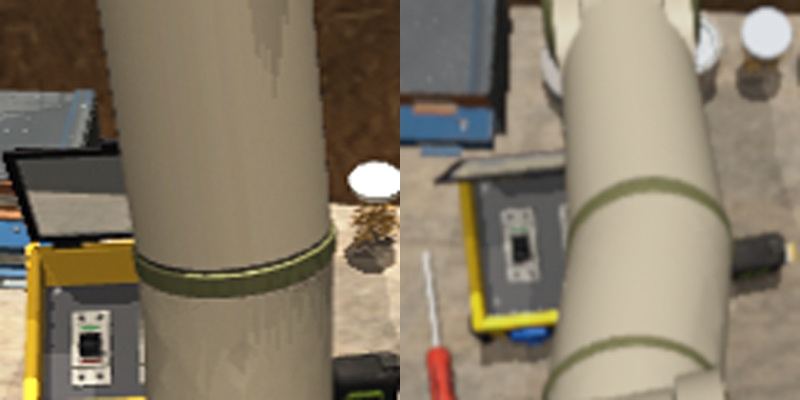

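The cover has come forward past upright (crop 80,190, left part visible). Continuing.

{"method": "jog_arm", "body": {"increments": "255 5 0 0 0 0 0;255 5 0 0 0 0 0;255 5 0 0 0 0 0;255 5 0 0 0 0 0;255 5 0 0 0 0 0;255 5 0 0 0 0 0;255 5 0 0 0 0 0;255 0 0 0 0 0 0;255 0 0 0 0 0 0;255 0 0 0 0 0 0;255 0 0 0 0 0 0"}}

```text
clock: 21.5
tcp_pos: [0.5345, 0.0633, 0.2957]
tool_rot: [-0.002, -0.059, 0.998, -0.0]
ft_force: [0.6, 0.4, 0.0]
finger_gap: 0.0002
grasp_force: 0.0
```

{"method": "jog_arm", "body": {"increments": "255 0 0 -50 0 0 0;255 0 -20 -50 0 0 0;255 0 -60 0 0 0 0;255 0 -60 0 0 0 0;255 0 -60 0 0 0 0;255 0 -60 0 0 0 0;255 0 0 0 0 0 0;255 0 0 0 0 0 0"}}

```text
clock: 22.5
tcp_pos: [0.5653, -0.1944, 0.3954]
tool_rot: [-0.002, -0.059, 0.998, 0.0]
ft_force: [0.1, 0.4, 0.6]
finger_gap: -0.0002
grasp_force: 0.0
```

```bash
python3 - <<'E'
from h import *
np.set_printoptions(precision=4,suppress=True)
t=ctrl.capture("top");c=ctrl.capture("side")
print(ctrl.read_state()["clock"],"expect shut edge",box(.086-.186*.966,0,.139-.186*.2588))
for n,q in(("top",t),("side",c)):
    for x in ctrl.place_of("cover_edge",n)[:1]: print(n,x["pixel"],x["confidence"],at_depth(q,x["pixel"]))
im=[cv2.resize(q["frame"][r:r+130,k:k+130],None,fx=5,fy=5,interpolation=cv2.INTER_CUBIC) for q,(r,k) in((c,(120,230)),(t,(110,230)))]
cv2.imwrite("pics/e.png",cv2.resize(np.hstack(im),(800,400)))
E
```

```text
22.6 expect shut edge [0.4196 0.1164 0.0909]
side [220.0, 280.1] 0.75 [0.4228 0.1192 0.0961]
```

View pics/e.png

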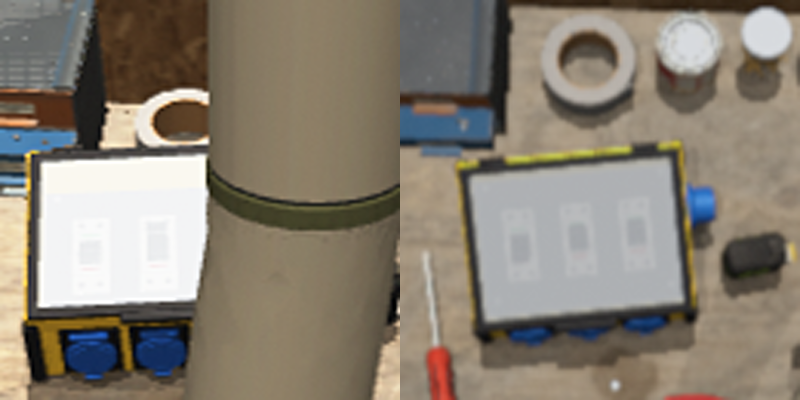

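The cover lies shut on the rim: its edge is at z 0.096, about as expected, and the tab sits at crop (585,322). I'll let it settle briefly, then hand in.

{"method": "jog_arm", "body": {"increments": "255 0 0 0 0 0 0;255 0 0 0 0 0 0;255 0 0 0 0 0 0;255 0 0 0 0 0 0;255 0 0 0 0 0 0;255 0 0 0 0 0 0;255 0 0 0 0 0 0;255 0 0 0 0 0 0"}}

```text
clock: 23.7
tcp_pos: [0.5653, -0.1949, 0.3957]
tool_rot: [-0.002, -0.059, 0.998, -0.0]
ft_force: [-0.1, -0.4, -0.2]
finger_gap: 0.0001
grasp_force: 0.0
```

```bash
python3 - <<'E'
from h import *
t=ctrl.capture("top")
for y in(-.1,-.05,.05,.1):
    p=proj(t,box(.086-.18*.966,y,.095));print(at_depth(t,p))
print(ctrl.sign_off())
E
```

```text
[0.43769001 0.01799719 0.09914373]
[0.43089501 0.06736379 0.1013899 ]
[0.41816362 0.16617012 0.10016264]
[0.41211328 0.21597278 0.09712735]
the job is handed in; nothing more can be done
None
```

I pushed the tripped breaker (the right-hand one) to off and then to on, swung the cover shut, and handed the job in at about 24 s. The pictures confirmed each step, but the hand-in returned no verdict.

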